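# Close the blow-off pot and press the air plunger

## Robot

A 7-joint arm with a two-finger parallel gripper is mounted at the origin on the work surface. World frame = base frame: x ahead of the robot, y to its left, z up, the work surface at z = 0. Lengths are in m, angles in degrees, forces in N, time in s.
With the tool pointing down it reaches from about 0.4 to 0.9 m from the base axis. Payload 5.5 kg.
Tool frame: the origin (TCP) lies at the centre of the arm's flange, where the gripper is bolted on; the fingertips stand env.tcp_to_tips ahead of it and the grasp point (between the pads) lies 155 mm ahead of it (env.tcp_to_tips is the distance from the TCP to the fingertips, in m); x points along the fingers, y is the direction in which the jaws open and shut, and the axes are right-handed (so a half turn about x gives the same grasp; the last joint's range is limited). The gripper opens to 85 mm and grips with 20 to 120 N. Pads are 22 mm wide; open, the fingers measure 114 mm over their backs; the gripper's body (76 mm by 85 mm) begins 54 mm behind the grasp point. The pads swing forward as they close: fully open they stand 13 mm farther back than shut.
Start: joints at [-53.044, 28.699, -24.465, 88.831, 12.651, 65.22, -12.049], TCP at [0.242, 0.603, 0.405] pointing down, gripper open.
Joint ranges: [-164.97, 164.97], [-17.58, 116.51], [-87.97, 89.64], [11.32, 138.91], [-80.73, 260.73], [10.89, 115.49], [-147.41, 147.41]. Speed limits (degrees/s): [147.25, 147.25, 180, 180, 180, 180, 180].

## Interface

Orientations are given as a 3x3 rotation matrix whose columns are the frame's x, y, z axes.
In Python, from plant import env, eyes, finder gives the robot as it stands. The module is installed in compiled form; this text tells all that it offers.
- The arm moves only by the tool arm_command, never from a script. Its argument "steps" is text: rows parted by semicolons, each of 7 numbers parted by spaces: the shift along the world's x, y, z scaled (see below), then the turn, a rotation vector about the world's x, y, z scaled (see below), then the finger opening in mm, from 0 to 85.4. A call has 1 to 8 rows; each row is the pose to reach, as a shift and turn from the pose commanded when the call began; what a row does not reach only later rows make up. The controller multiplies each number of a shift by 400 mm and each number of a turn by 90 degrees. A row lasts 1/10 s, in which the tool goes at most 50 mm and 8.59 degrees, less where a joint would pass 70% of its speed; a pose out of reach is approached as far as the arm can. A call with a number of a shift or a turn outside -1 to 1 is refused whole. A call with a gripper value outside its range is refused whole. The fingers move at their own pace and stop on an object; "newtons" is the grip in N (left out, the last holds). Time passes only in rows, so rows that repeat a pose let the fingers close. It gives the time, the measured TCP pose, the force and the opening at its end, in the units of the state.
- env.get_state(): the state, without advancing time (a new reading comes with each control period).
- eyes.read_camera(name): name is "scene" or "top" or "wrist"; returns the picture (400x640x3 uint8, red, green, blue); there is no depth.
- eyes.camera_model(name): a dict with "K" (3x3 intrinsics, pixels), "dist" ([k1, k2, p1, p2, k3] as OpenCV has them; the pictures are not rectified), "R" (3x3) and "t" (3): a world point X has camera coordinates R X + t. Camera axes: x right, y down, z forward; pixel columns grow to the right and rows downward; lengths in m; the calibration is good to about 2 mm. A picture is of the moment at which its call begins: read the wrist's pose just before it. camera_model takes no time and is no camera call; for the wrist camera it gives the pose at the moment of the call.
- env.hand_in(): hands the job in, once; it reports no verdict.
Trained networks look in the newest picture that a camera, given by its name, has taken for a name from the list of things; names that differ only in an ending like _2 or _b are one class to them, and where a whole thing is asked for, a point or a joint stands for the part that bears it (a point fixed in the world has none). Each returns a list of dicts, best first, with "conf" (0 to 1); they miss things now and then, are a little off and sometimes report something else, mostly with a low value. They report only what shows in the picture. A call takes as long as a camera call.
- finder.recognise(camera, name): "extent" ([left, top, right, bottom] in pixels, round what is visible of it).
- finder.masks_of(camera, name): "pixels" (400x640 bool, what is visible of it) and "extent" ([left, top, right, bottom] in pixels, round what is visible of it).
The state is a dict: "time": time; "q": joint angles; "qd": joint speeds; "tau": joint torques, N m; "ee_pos": TCP position; "tool_rot": TCP orientation; "ft_force": force on the tool from outside, world axes, zero at the start; "wrist_torque": the same for the moment, N m; "gripper_width": finger opening in m.
Only numpy, scipy, OpenCV 4.12 (cv2) and the standard library are available. Lean on these libraries where they do the work, as an engineer would, in place of code of your own. Each camera call takes 0.05 s, during which the arm holds its last target. There are 200 camera calls.

## Task

Blow the washed bearing in the pot dry. First put the loose lid on the pot, setting it down gently (not dropping it) so that it sits level and fully home on the rim; then, with the lid on, push the big red air plunger along its leaning stroke fully home, keep it there for about a second and let it spring back out. Never push the plunger while the pot is open, leave the lid seated, and do not disturb the oil filter, the loose bearing or the jar.

Things in the scene. Friction and masses are not known exactly. Their poses are not given: they have to be found in the camera images.
- station: Fixed grey blow-off station, its front facing the robot at yaw 0 (its own -x). Base plate 200 x 330 x 12 mm (x by y), origin at the centre of its underside on the bench. On it stand an open steel pot (centre at x 0, y -80 mm) and, at y +100 mm, a blue barrel that leans 35 degrees to the front and carries the red plunger, under a yellow bar guard.
- guard_edge (a point): Middle of the lower front edge of the fixed yellow bar guard above the plunger (245 mm over the bench; axes parallel to the station's). The level grid of 7 mm bars is 120 mm deep (to station +x) and 121 mm wide, on two 12 mm posts at its back corners. It bars the hand from coming straight down on the plunger: come along the plunger's axis, from the front and above.
- pot_rim (a point): Centre of the pot's mouth, at the height of its rim (100 mm above the bench); axes parallel to the station's. The pot is round, 120 mm outside and 112 mm inside diameter, 88 mm tall.
- plunger_top (a point): Centre of the outer face of the red plunger head, moving with it. The head is a disc 64 mm in diameter and 15 mm thick; the face is about 117 mm above the bench at rest. The point's z axis points out of the face along the stroke, 35 degrees from vertical; pushing goes along -z.
- plunger (a joint): Travel of the sprung plunger in m: 0 fully out, 0.025 fully in against its stop. The spring pushes back with about 6 N at the start and 14 N fully in.
- lid: Loose lid, right way up on the bench: aluminium disc 136 mm across, 6 mm thick, under it a plug 98 mm across and 10 mm deep that enters the pot. Origin: centre of the plug's underside, z up. The black bar handle runs along the lid's x axis: 90 long, 18 wide (y), 34 to 50 mm above the origin, on two feet 66 mm apart. 0.2 to 0.4 kg. Seated, the origin is 10 mm below the rim.
- oil_filter: Bystander: orange oil filter can standing upright, 76 mm diameter, 76 mm tall, origin at its underside.
- bearing: Bystander: steel bearing ring lying flat, 82 mm outside diameter, 24 mm high, origin at its underside.
- jar: Bystander: white and green jar with a black cap, standing upright, 68 mm diameter, 100 mm tall, origin at its underside.

How it is judged:
By the outcome, as a careful person would: the job done as asked, in the order asked, and still so for the second after the job is handed in, with the robot touching nothing.
It also fails if it takes over 48 s, if anything falls off the work surface, if the arm or the gripper's body presses on something with over 40 N, if the wrist force passes 120 N, or if a joint passes its speed limit or range.

## Working session

There is one attempt and no reset: what is moved stays moved. The work goes in short steps, Python scripts to look and compute and a tool call to move; the robot and the scene stay as the last step left them, time stands still between calls to the robot, and variables do not carry over. Pictures are saved under pics/ and viewed, about 8 in all and at most 12, crops included, and the job is handed in when it is done.

Besides the shell and the picture viewer there is one more tool, called after ">>>" in YAML: its name, and indented under it one key for each argument. arm_command: Moves the arm, as the interface text tells. Shifts and turns lie within -1 to 1; 1 stands for 400 mm of shift or 90 degrees of turn. Its arguments: {"type":"object","properties":{"steps":{"type":"string"},"newtons":{"type":"number"}},"required":["steps"]}

```bash
mkdir -p pics; ls; cat > h.py <<'E'
from plant import env, eyes, finder
import numpy as np, cv2
def px2w(cam,uv,z):
    m=eyes.camera_model(cam);R=np.array(m["R"]);t=np.array(m["t"])
    n=cv2.undistortPoints(np.array(uv,float).reshape(-1,1,2),np.array(m["K"]),np.array(m["dist"])).reshape(-1,2)
    d=np.c_[n,np.ones(len(n))]@R; c=-R.T@t
    return c+d*((z-c[2])/d[:,2])[:,None]
def w2px(cam,P):
    m=eyes.camera_model(cam)
    return cv2.projectPoints(np.array(P,float).reshape(-1,3),cv2.Rodrigues(np.array(m["R"]))[0],np.array(m["t"]),np.array(m["K"]),np.array(m["dist"]))[0].reshape(-1,2)
def snap(cam,f):
    im=eyes.read_camera(cam);cv2.imwrite("pics/"+f,im[:,:,::-1]);return im
E
python3 - <<'E'
from h import *
a=snap("scene","a.png");b=snap("top","b.png")
cv2.imwrite("pics/ab.png",cv2.resize(np.vstack([a,b])[:,:,::-1],None,fx=.75,fy=.75))
s=env.get_state();print(s["time"],s["ee_pos"],np.round(s["tool_rot"],3),env.tcp_to_tips,s["gripper_width"])
for c in("scene","top"):
    m=eyes.camera_model(c);print(c,-np.array(m["R"]).T@np.array(m["t"]),m["K"][0][0])
    for n in("station","lid","plunger","oil_filter","bearing","jar"):
        print(n,[(np.round(r["extent"]),round(r["conf"],2)) for r in finder.recognise(c,n)[:3]])
E
```

```text
pics
0.1 [0.24213791 0.60287585 0.40375585] [[-0.001  0.373  0.928]
 [-0.002  0.928 -0.373]
 [-1.    -0.002 -0.   ]] 0.1734 0.08535947336491903
scene [ 1.23904916 -0.29766212  0.72691959] 363.5180182510126
station [(array([329., 141., 481., 255.]), 0.87)]
lid [(array([234., 212., 282., 242.]), 0.73)]
plunger [(array([416., 181., 427., 195.]), 0.42)]
oil_filter [(array([169., 243., 209., 284.]), 0.7)]
bearing [(array([256., 270., 292., 300.]), 0.84)]
jar [(array([326., 261., 354., 307.]), 0.94)]
top [ 0.4615697  -0.03037128  1.27028594] 391.2964543822603
station [(array([183., 164., 312., 253.]), 0.95)]
lid [(array([355., 227., 400., 269.]), 0.79)]
plunger [(array([206., 206., 228., 220.]), 0.8), (array([186., 162., 310., 254.]), 0.22)]
oil_filter [(array([423., 205., 452., 229.]), 0.88)]
bearing [(array([366., 165., 392., 191.]), 0.84)]
jar [(array([329., 140., 349., 165.]), 0.6)]
```

View pics/ab.png

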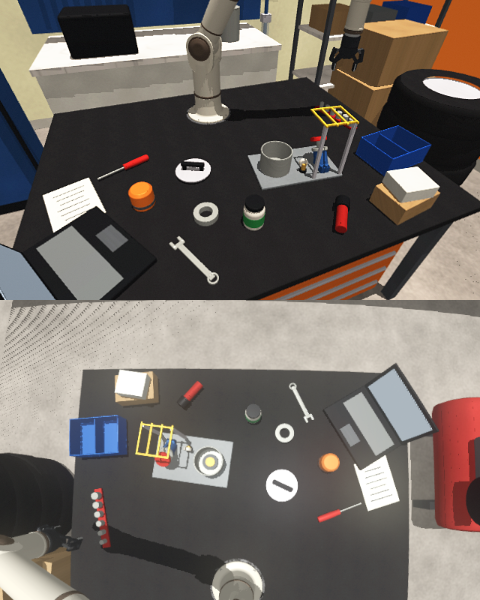

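```bash
python3 - <<'E'
from h import *
im=cv2.imread("pics/b.png")[130:280,170:470]
cv2.imwrite("pics/c.png",cv2.resize(im,None,fx=2.66,fy=2.66,interpolation=cv2.INTER_CUBIC))
print("lid",px2w("top",[[377.5,248]],.03),"filter",px2w("top",[[437,217]],.05),"bear",px2w("top",[[379,178]],.02),"jar",px2w("top",[[339,152]],.07),"station",px2w("top",[[183,164],[312,164],[312,253],[183,253]],.05))
E
```

```text
lid [[ 0.42946799 -0.18405899  0.03      ]] filter [[ 0.52954041 -0.36762423  0.05      ]] bear [[ 0.65370658 -0.18826982  0.02      ]] jar [[ 0.72564931 -0.05673824  0.07      ]] station [[0.68402483 0.44449293 0.05      ]
 [0.68987791 0.02760648 0.05      ]
 [0.41047704 0.02109707 0.05      ]
 [0.39941439 0.42912921 0.05      ]]
```

View pics/c.png

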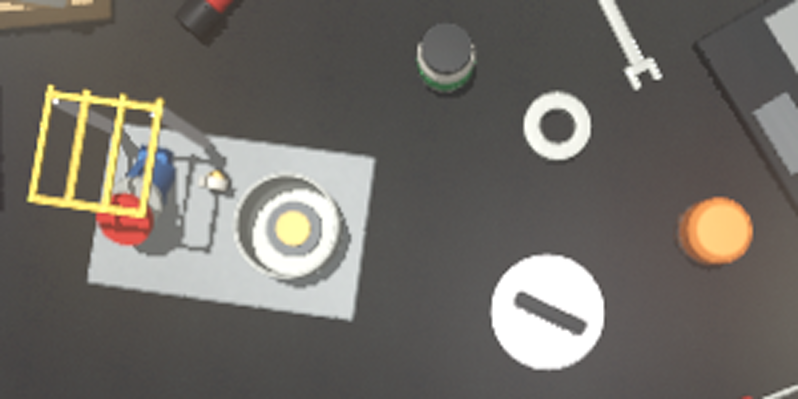

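The pictures show the station with its pot at crop px (288,229), red plunger at (125,220) and yellow guard front edge at (30,200)-(146,215). The lid is at (548,312) with its handle from (516,295) to (586,330), and the bystanders are well apart.

```bash
python3 - <<'E'
from h import *
f=lambda p:np.array(p,float)/2.66+[170,130]-.3
np.set_printoptions(precision=4,suppress=True)
c=px2w("top",f([[88,283],[354,320],[375,157]]),.012);print("corners",c)
ctr=(c[0]+c[2])/2
e=c[0]-c[1];x=c[2]-c[1]
print("len",np.linalg.norm(e),np.linalg.norm(x),"ctr",ctr,"yaw",np.degrees([np.arctan2(-e[0],e[1]),np.arctan2(x[1],x[0])]))
print("pot",px2w("top",f([[288,227]]),.1))
g=px2w("top",f([[30,200],[146,215]]),.2485);print("guard",g,g.mean(0))
print("plunger",px2w("top",f([[125,220]]),.117))
print("lid",px2w("top",f([[548,312]]),.014))
h=px2w("top",f([[516,295],[586,330]]),.05);d=h[0]-h[1];print("handle",h.mean(0),np.linalg.norm(d),np.degrees(np.arctan2(d[1],d[0])))
from scipy.spatial.transform import Rotation as Ro
R=np.array(env.get_state()["tool_rot"]);print(np.degrees(np.arctan2(R[1,1],R[0,1])))
E
```

```text
corners [[0.4542 0.3797 0.012 ]
 [0.4178 0.0524 0.012 ]
 [0.6156 0.0318 0.012 ]]
len 0.3292493669147173 0.19894709422232654 ctr [0.5349 0.2057 0.012 ] yaw [-6.3562 -5.9588]
pot [[0.5235 0.1239 0.1   ]]
guard [[0.537  0.3663 0.2485]
 [0.5245 0.2467 0.2485]] [0.5308 0.3065 0.2485]
plunger [[0.5265 0.3062 0.117 ]]
lid [[ 0.4322 -0.1803  0.014 ]]
handle [ 0.4325 -0.1795  0.05  ] 0.09099670600828479 64.51786412093962
68.12262899927426
```

>>> arm_command:
  steps: "0.45 -1 0.13 0 0 -0.7 85;0.45 -1 0.13 0 0 -0.7 85;0.45 -1 0.13 0 0 -0.7 85;0.45 -1 0.13 0 0 -0.7 85;0.45 -1 0.13 0 0 -0.7 85;0.45 -1 0.13 0 0 -0.7 85;0.45 -1 0.13 0 0 -0.7 85;0.45 -1 0.13 0 0 -0.7 85"

```text
time: 1.5
ee_pos: [0.4055, 0.239, 0.4525]
tool_rot: [[0.001, 0.996, 0.085], [0.001, 0.085, -0.996], [-1.0, 0.001, -0.001]]
ft_force: [0.4, 0.2, -0.4]
gripper_width: 0.0849
```

>>> arm_command:
  steps: "0.06 -1 -0.3 0 0 -0.33 85;0.06 -1 -0.3 0 0 -0.33 85;0.06 -1 -0.3 0 0 -0.33 85;0.06 -1 -0.3 0 0 -0.33 85;0.06 -1 -0.3 0 0 -0.33 85;0.06 -1 -0.3 0 0 -0.33 85;0.06 -1 -0.3 0 0 -0.33 85;0.06 -1 -0.3 0 0 -0.33 85"

```text
time: 2.3
ee_pos: [0.428, -0.1433, 0.3371]
tool_rot: [[0.002, 0.91, -0.415], [-0.0, -0.415, -0.91], [-1.0, 0.002, -0.001]]
ft_force: [1.9, 0.4, 0.4]
gripper_width: 0.0851
```

>>> arm_command:
  steps: "0 0 0 0 0 0 85;0 0 0 0 0 0 85;0 0 0 0 0 0 85"

```text
time: 2.6
ee_pos: [0.4283, -0.1405, 0.3372]
tool_rot: [[0.0, 0.91, -0.415], [0.001, -0.415, -0.91], [-1.0, 0.0, -0.001]]
ft_force: [-0.6, 0.8, -0.7]
gripper_width: 0.0848
```

```bash
python3 - <<'E'
from h import *
a=snap("wrist","d.png")
s=env.get_state();print(s["ee_pos"],np.round(s["tool_rot"],3))
for r in finder.masks_of("wrist","lid")[:2]:
    cs=max(cv2.findContours(r["pixels"].astype(np.uint8),0,1)[0],key=len)
    print(r["conf"],r["extent"],cv2.fitEllipse(cs)); print(px2w("wrist",[cv2.fitEllipse(cs)[0]],.016))
g=a.astype(int); print(w2px("wrist",[[.432,-.18,.05]]))
E
```

```text
[ 0.42841867 -0.1401628   0.33736757] [[ 0.001  0.91  -0.414]
 [ 0.001 -0.414 -0.91 ]
 [-1.     0.    -0.001]]
0.71 [277.5, 149.8, 414.0, 285.6] ((345.1792907714844, 217.97598266601562), (132.45541381835938, 140.39926147460938), 81.40339660644531)
[[ 0.43406749 -0.17715963  0.016     ]]
[[346.80563319 235.40838147]]
```

View pics/d.png

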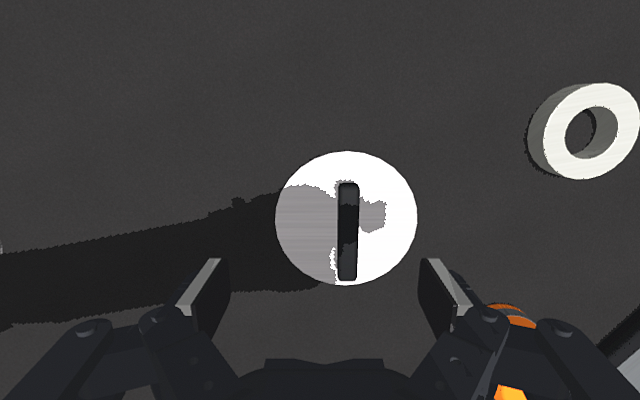

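>>> arm_command:
  steps: "0.014 -0.092 -0.15 0 0 0 85;0.014 -0.092 -0.25 0 0 0 60;0.014 -0.092 -0.3 0 0 0 60;0.014 -0.092 -0.35 0 0 0 60;0.014 -0.092 -0.35 0 0 0 60;0.014 -0.092 -0.35 0 0 0 60"
  newtons: 40

```text
time: 3.3
ee_pos: [0.4342, -0.1775, 0.1975]
tool_rot: [[0.0, 0.91, -0.414], [0.0, -0.414, -0.91], [-1.0, -0.0, -0.0]]
ft_force: [0.1, 0.8, -0.1]
gripper_width: 0.0598
```

>>> arm_command:
  steps: "0 0 0 0 0 0 0;0 0 0 0 0 0 0;0 0 0 0 0 0 0;0 0 0 0 0 0 0;0 0 0 0 0 0 0;0 0 0 0 0 0 0;0 0 0 0 0 0 0;0 0 0 0 0 0 0"
  newtons: 60

```text
time: 4.1
ee_pos: [0.4343, -0.1783, 0.1983]
tool_rot: [[0.002, 0.909, -0.416], [-0.0, -0.416, -0.909], [-1.0, 0.002, -0.001]]
ft_force: [-0.4, 1.5, 8.0]
gripper_width: 0.0172
```

>>> arm_command:
  steps: "0 0 0.01 0 0 0 0;0 0 0.05 0 0 0 0;0 0 0.12 0 0 0 0;0 0 0.22 0 0 0 0;0 0 0.33 0 0 0 0;0 0 0.4 0 0 0 0;0 0 0.4 0 0 0 0;0 0 0.4 0 0 0 0"

```text
time: 4.9
ee_pos: [0.4334, -0.1781, 0.3573]
tool_rot: [[0.001, 0.909, -0.416], [0.0, -0.416, -0.909], [-1.0, 0.001, -0.001]]
ft_force: [0.0, 0.2, -3.4]
gripper_width: 0.017
```

```bash
python3 - <<'E'
from h import *
a=snap("wrist","e.png")[150:,150:500]
b=snap("scene","e2.png")[120:370,170:470]
cv2.imwrite("pics/e3.png",np.hstack([a,b])[:,:,::-1])
s=env.get_state();print(s["ee_pos"],np.round(s["tool_rot"],3),s["ft_force"],s["wrist_torque"],s["gripper_width"])
p=w2px("wrist",[np.array(s["ee_pos"])+[0,0,-.155]]);print(p)
E
```

```text
[ 0.43280913 -0.17788984  0.35566574] [[-0.003  0.909 -0.416]
 [ 0.001 -0.416 -0.909]
 [-1.    -0.003  0.   ]] [-0.14925483 -0.52149167 -3.69663786] [-0.00704452  0.01569032  0.07096873] 0.01690641219373132
[[324.82169122 280.93192699]]
```

View pics/e3.png

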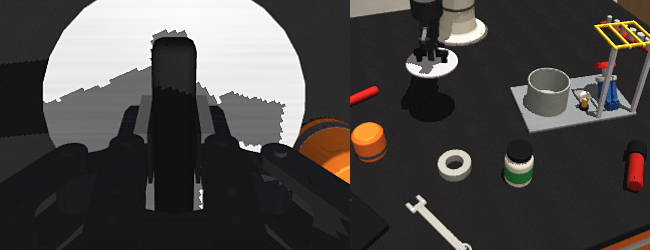

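The lid is held level by its handle, with disc centred at about x=324 in the wrist picture. The along-handle offset comes next.

```bash
python3 - <<'E'
from h import *
from scipy.optimize import least_squares
s=env.get_state();p=np.array(s["ee_pos"]);R=np.array(s["tool_rot"])
a=cv2.imread("pics/e.png").min(2)
# outer disc edge: first non-dark pixel from the top in each column
pts=[]
for u in range(215,435,6):
    r=np.where(a[:,u]>120)[0]
    if len(r) and r[0]>5: pts.append([u,r[0]])
pts=np.array(pts,float)
for z in (p[2]-.181,):
    W=px2w("wrist",pts,z)[:,:2]
    o=least_squares(lambda c:np.hypot(*(W-c[:2]).T)-c[2],[*p[:2],.068],loss="soft_l1",f_scale=.002).x
    o2=least_squares(lambda c:np.hypot(*(W-c[:2]).T)-.068,p[:2],loss="soft_l1",f_scale=.002).x
    print(len(pts),o,o2,"off",R[:2].T@(o2-p[:2]))
    h=px2w("wrist",[[324,188]],p[2]-.147);print("handle end off",R.T@(h[0]-p))
# pot from scene & top, checks
for c,n in(("top","b.png"),("scene","e2.png")):
    print(c,w2px(c,[[.525,.125,.1],[.4655,.125,.1],[.5845,.125,.1],[.525,.065,.1],[.525,.185,.1]]).round(1).tolist())
E
```

```text
37 [ 0.43104677 -0.18028851  0.06602366] [ 0.43014976 -0.18228546] off [ 3.31769341e-06 -5.90912922e-04  5.10338768e-03]
handle end off [ 1.46986531e-01  1.07931782e-04 -4.34315194e-02]
top [[277.6, 214.5], [277.0, 234.4], [278.2, 194.8], [297.5, 214.9], [257.8, 214.1]]
scene [[367.4, 199.9], [358.4, 188.4], [377.3, 212.5], [348.2, 204.3], [386.1, 195.6]]
```

```bash
python3 - <<'E'
from h import *
t=np.linspace(0,2*np.pi,180)
out=[]
for cam,f,(x,y,w,h) in(("top","b.png",(245,180,66,66)),("scene","e2.png",(335,170,66,66))):
    im=cv2.resize(cv2.imread("pics/"+f)[y:y+h,x:x+w],None,fx=6,fy=6,interpolation=cv2.INTER_CUBIC)
    for r,col in((.06,(0,0,255)),(.056,(0,255,0))):
        P=np.c_[.525+r*np.cos(t),.125+r*np.sin(t),0*t+.1]
        q=(w2px(cam,P)-[x,y]+.5)*6
        for a in q: cv2.circle(im,tuple(int(v) for v in a),0,col,-1)
    out.append(im)
cv2.imwrite("pics/f.png",np.hstack(out))
E
```

```text
(no output)
```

View pics/f.png

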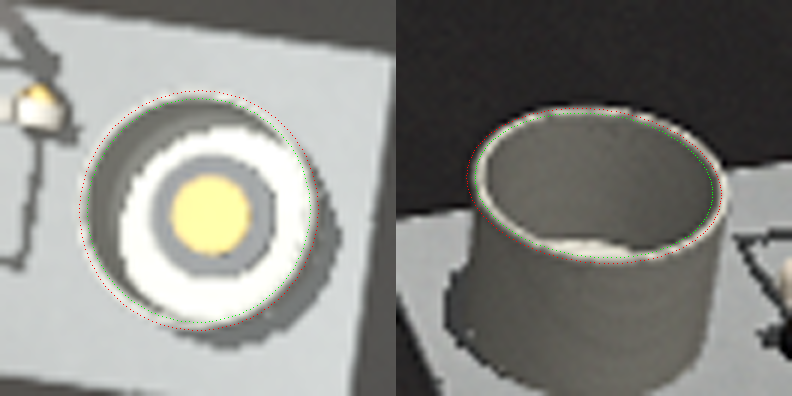

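Rim overlay at (0.525, 0.125) matches the pot in both views (within ~1 px). Now I'll carry the lid over the pot.

>>> arm_command:
  steps: "0.03 0.1 0 0 0 0 0;0.06 0.2 0 0 0 0 0;0.09 0.3 0 0 0 0 0;0.12 0.4 0 0 0 0 0;0.155 0.5 0 0 0 0 0;0.185 0.6 0 0 0 0 0;0.215 0.7 0 0 0 0 0;0.232 0.762 0 0 0 0 0"

```text
time: 5.8
ee_pos: [0.5262, 0.1302, 0.3547]
tool_rot: [[-0.003, 0.911, -0.413], [0.0, -0.413, -0.911], [-1.0, -0.003, 0.001]]
ft_force: [-0.1, 0.0, -3.1]
gripper_width: 0.0168
```

>>> arm_command:
  steps: "0 0 0 0 0 0 0;0 0 0 0 0 0 0;0 0 0 0 0 0 0"

```text
time: 6.1
ee_pos: [0.526, 0.125, 0.3556]
tool_rot: [[-0.003, 0.909, -0.417], [-0.002, -0.417, -0.909], [-1.0, -0.002, 0.003]]
ft_force: [-0.1, -0.2, -2.7]
gripper_width: 0.0171
```

>>> arm_command:
  steps: "0 0.004 -0.05 0 0 0 0;0 0.004 -0.09 0 0 0 0;0 0.004 -0.12 0 0 0 0;0 0.004 -0.13 0 0 0 0;0 0.004 -0.13 0 0 0 0;0 0.004 -0.13 0 0 0 0"

```text
time: 6.7
ee_pos: [0.5269, 0.1278, 0.3056]
tool_rot: [[0.001, 0.909, -0.416], [0.0, -0.416, -0.909], [-1.0, 0.001, -0.001]]
ft_force: [1.1, 0.0, -2.9]
gripper_width: 0.0169
```

```bash
python3 - <<'E'
from h import *
b=snap("scene","g.png")[140:250,310:430]
print(env.get_state()["ee_pos"],env.get_state()["ft_force"])
cv2.imwrite("pics/g2.png",cv2.resize(b[:,:,::-1],None,fx=5,fy=5,interpolation=cv2.INTER_CUBIC))
E
```

```text
[0.52693829 0.12793302 0.30578036] [ 0.87398022 -0.0554752  -3.27614747]
```

View pics/g2.png

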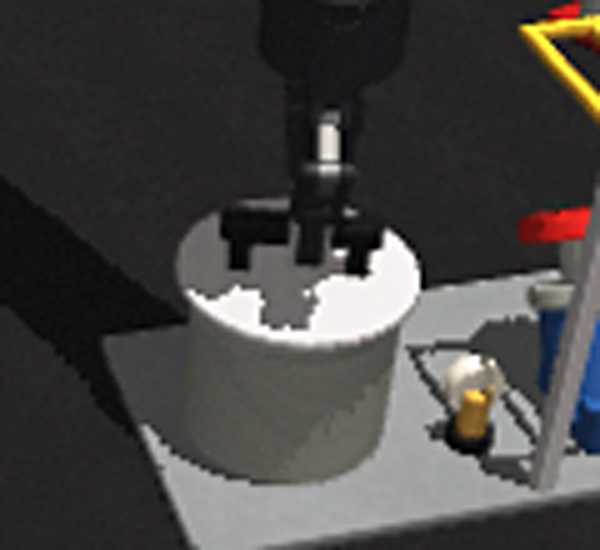

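The lid hangs level just over the pot mouth, visually concentric (disc 177–422, pot 188–395 px in crop). Lowering slowly.

>>> arm_command:
  steps: "0 0 -0.01 0 0 0 0;0 0 -0.015 0 0 0 0;0 0 -0.02 0 0 0 0;0 0 -0.025 0 0 0 0;0 0 -0.028 0 0 0 0;0 0 -0.031 0 0 0 0;0 0 -0.034 0 0 0 0;0 0 -0.034 0 0 0 0"

```text
time: 7.55
ee_pos: [0.5264, 0.1281, 0.2913]
tool_rot: [[-0.0, 0.909, -0.416], [-0.0, -0.416, -0.909], [-1.0, -0.0, 0.0]]
ft_force: [-0.3, 0.2, -2.7]
gripper_width: 0.0168
```

>>> arm_command:
  steps: "0 0 -0.002 0 0 0 0;0 0 -0.004 0 0 0 0;0 0 -0.006 0 0 0 0;0 0 -0.008 0 0 0 0;0 0 -0.008 0 0 0 0"

```text
time: 8.05
ee_pos: [0.5265, 0.128, 0.2884]
tool_rot: [[-0.0, 0.909, -0.416], [0.0, -0.416, -0.909], [-1.0, -0.0, -0.0]]
ft_force: [-0.5, 0.5, 0.2]
gripper_width: 0.0167
```

Contact begins right at the expected seat height (0.288). A touch more, then release.

>>> arm_command:
  steps: "0 0 -0.002 0 0 0 0;0 0 -0.004 0 0 0 0;0 0 -0.004 0 0 0 0"

```text
time: 8.35
ee_pos: [0.5265, 0.128, 0.2884]
tool_rot: [[0.0, 0.909, -0.416], [0.0, -0.416, -0.909], [-1.0, -0.0, -0.0]]
ft_force: [-5.2, -1.1, 13.7]
gripper_width: 0.0167
```

>>> arm_command:
  steps: "0 0 0 0 0 0 30;0 0 0 0 0 0 60;0 0 0 0 0 0 60;0 0 0 0 0 0 60;0 0 0 0 0 0 60"

```text
time: 8.85
ee_pos: [0.5265, 0.1281, 0.2865]
tool_rot: [[-0.0, 0.909, -0.416], [-0.0, -0.416, -0.909], [-1.0, -0.0, 0.0]]
ft_force: [-0.4, -0.5, -0.7]
gripper_width: 0.0601
```

>>> arm_command:
  steps: "0 0 0.05 0 0 0 60;0 0 0.15 0 0 0 60;0 0 0.25 0 0 0 60;0 0 0.35 0 0 0 60;0 0 0.35 0 0 0 60"

```text
time: 9.35
ee_pos: [0.5285, 0.1284, 0.4327]
tool_rot: [[0.011, 0.909, -0.416], [0.003, -0.416, -0.909], [-1.0, 0.008, -0.008]]
ft_force: [1.0, 0.6, 0.3]
gripper_width: 0.06
```

```bash
python3 - <<'E'
from h import *
a=snap("wrist","h1.png")
b=snap("scene","h.png")[130:250,310:450]
s=env.get_state();print(s["ee_pos"],np.round(s["tool_rot"],3),s["ft_force"],np.round(s["q"],1))
cv2.imwrite("pics/h2.png",np.hstack([cv2.resize(b[:,:,::-1],(467,400),interpolation=cv2.INTER_CUBIC),a[:,150:480,::-1]]))
E
```

```text
[0.52669331 0.1281403  0.42765833] [[ 0.002  0.909 -0.416]
 [ 0.001 -0.416 -0.909]
 [-1.     0.002 -0.002]] [ 5.95321311e-04 -1.08539601e+00 -4.44164125e-02] [-23.5  14.4   8.3 104.   -2.4  61.5 -38.9]
```

View pics/h2.png

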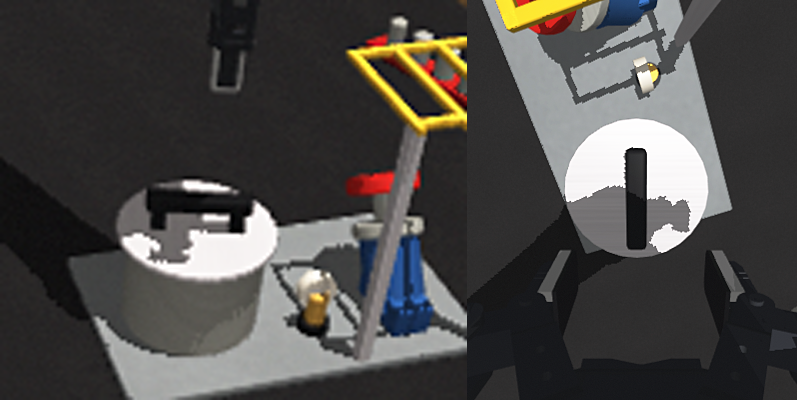

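The lid sits level and concentric on the pot, handle intact. Next: locating the plunger head by fitting its projected disc to red pixels in both fixed views.

```bash
cat > pl.py <<'E'
from h import *
from scipy.spatial.transform import Rotation as Ro
yaw=np.radians(-6.1); S=Ro.from_euler("z",yaw).as_matrix()
zp=S@[-np.sin(np.radians(35)),0,np.cos(np.radians(35))]; yp=S@[0,1,0]; xp=np.cross(yp,zp)
t=np.linspace(0,2*np.pi,90)
circ=.032*(np.outer(np.cos(t),xp)+np.outer(np.sin(t),yp))
def hull(cam,c):
    return cv2.convexHull(w2px(cam,np.vstack([c+circ,c-.015*zp+circ])).astype(np.float32)).reshape(-1,2)
E
python3 - <<'E'
from pl import *
np.set_printoptions(precision=4,suppress=True)
c0=np.array([.535,.206,0])+S@[-.01,.1,.117]
obs={}
for cam,f in(("top","b.png"),("scene","a.png")):
    im=cv2.imread("pics/"+f).astype(int); u,v=w2px(cam,[c0])[0].astype(int)
    m=(im[...,2]>90)&(im[...,2]>2.2*im[...,1])&(im[...,2]>2*im[...,0])
    k=np.zeros_like(m); k[v-22:v+22,u-25:u+25]=1; m&=k
    if cam=="top": pass
    ys,xs=np.nonzero(m); print(cam,(u,v),m.sum(),xs.min(),xs.max(),ys.min(),ys.max()); obs[cam]=m
best=[]
def score(c):
    s=0
    for cam,m in obs.items():
        k=np.zeros(m.shape,np.uint8); cv2.fillConvexPoly(k,np.round(hull(cam,c)*16).astype(np.int32),1,shift=4); k=k>0
        s+=3*(m&~k).sum()+(k&~m).sum()
    return s
for dx in np.arange(-.05,.031,.002):
    for dy in np.arange(.088,.113,.002):
        c=np.array([.535,.206,0])+S@[dx,dy,.117]; best.append((score(c),dx,dy,*c))
best.sort(); print(np.array(best[:6]))
c=np.array(best[0][3:]); out=[]
for cam,f in(("top","b.png"),("scene","a.png")):
    u,v=w2px(cam,[c])[0].astype(int); o=np.array([u-33,v-33])
    im=cv2.resize(cv2.imread("pics/"+f)[v-33:v+33,u-33:u+33],None,fx=6,fy=6,interpolation=cv2.INTER_CUBIC)
    cv2.polylines(im,[((hull(cam,c)-o+.5)*6).astype(np.int32)],True,(0,255,0),1); out.append(im)
cv2.imwrite("pics/i.png",np.hstack(out))
# target
R=np.array(env.get_state()["tool_rot"]);x=-zp;y=-xp if (-xp)@R[:,1]>0 else xp
T=np.c_[x,y,np.cross(x,y)]; print("T",T,"rv/90",Ro.from_matrix(T@R.T).as_rotvec(degrees=True)/90, "zp",zp)
print("TCP contact",c+.1734*zp)
E
```

```text
top (np.int64(216), np.int64(209)) 195 206 225 203 221
scene (np.int64(425), np.int64(184)) 87 414 435 181 188
[[267.      -0.024    0.102    0.522    0.31     0.117 ]
 [270.      -0.024    0.106    0.5224   0.314    0.117 ]
 [274.      -0.024    0.104    0.5222   0.312    0.117 ]
 [275.      -0.026    0.104    0.5202   0.3122   0.117 ]
 [277.      -0.026    0.102    0.52     0.3102   0.117 ]
 [278.      -0.026    0.106    0.5204   0.3142   0.117 ]]
T [[ 0.5703  0.8145 -0.1063]
 [-0.061  -0.087  -0.9943]
 [-0.8192  0.5736  0.    ]] rv/90 [-0.1041 -0.3752  0.1985] zp [-0.5703  0.061   0.8192]
TCP contact [0.4231 0.3205 0.259 ]
```

View pics/i.png

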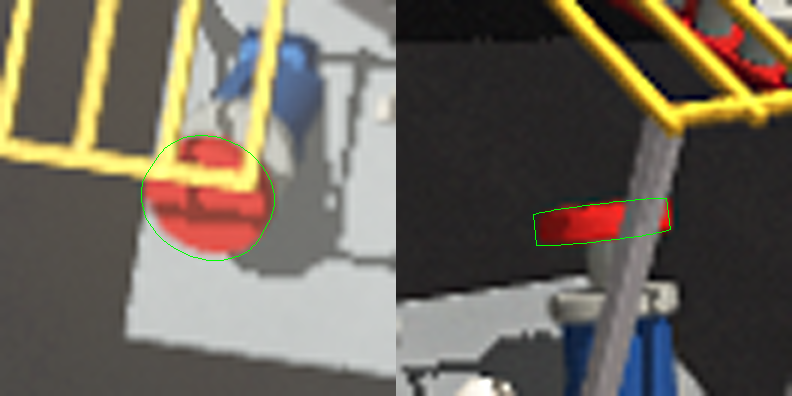

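>>> arm_command:
  steps: "-0.1 0 0 -0.02 -0.075 0.04 0;-0.2 0 0 -0.04 -0.15 0.08 0;-0.3 0 0 -0.06 -0.225 0.12 0;-0.417 0 0 -0.083 -0.3 0.16 0;-0.417 0.12 0 -0.104 -0.375 0.199 0;-0.417 0.24 -0.05 -0.104 -0.375 0.199 0;-0.417 0.36 -0.1 -0.104 -0.375 0.199 0;-0.417 0.4925 -0.197 -0.104 -0.375 0.199 0"
  newtons: 40

```text
time: 10.25
ee_pos: [0.359, 0.3057, 0.3619]
tool_rot: [[0.569, 0.816, -0.105], [-0.06, -0.086, -0.994], [-0.82, 0.572, -0.0]]
ft_force: [1.4, -0.2, 1.1]
gripper_width: -0.0002
```

>>> arm_command:
  steps: "0 0 0 0 0 0 0;0 0 0 0 0 0 0;0 0 0 0 0 0 0;0 0 0 0 0 0 0"

```text
time: 10.65
ee_pos: [0.36, 0.3023, 0.3632]
tool_rot: [[0.569, 0.815, -0.108], [-0.063, -0.088, -0.994], [-0.82, 0.573, 0.001]]
ft_force: [-0.5, -0.2, 0.2]
gripper_width: 0.0002
```

```bash
python3 - <<'E'
from pl import *
np.set_printoptions(precision=4,suppress=True)
s=env.get_state();p=np.array(s["ee_pos"]);R=np.array(s["tool_rot"]);print(s["time"],p,R,np.round(s["q"]),s["ft_force"],s["gripper_width"])
c=np.array([.522,.308,.117]);d=p+R[:,0]*.1734-c
print("tip rel (xp,yp,zp):",xp@d,yp@d,zp@d,"axis err deg",np.degrees(np.arccos(-R[:,0]@zp)))
a=snap("wrist","j.png");cv2.polylines(a:=a[:,:,::-1].copy(),[hull("wrist",c).astype(np.int32)],True,(0,255,0),1);cv2.imwrite("pics/j2.png",a)
E
```

```text
10.65 [0.36   0.3023 0.3632] [[ 0.5693  0.815  -0.1085]
 [-0.0631 -0.0882 -0.9941]
 [-0.8197  0.5728  0.0012]] [ -40.    9.  -16.  127.   55.   41. -103.] [-0.5059 -0.2416  0.2496] 0.00017765880392794347
tip rel (xp,yp,zp): 0.009580688656755876 -0.023280259172942408 0.1203307490876867 axis err deg 0.1435488142531582
```

View pics/j2.png

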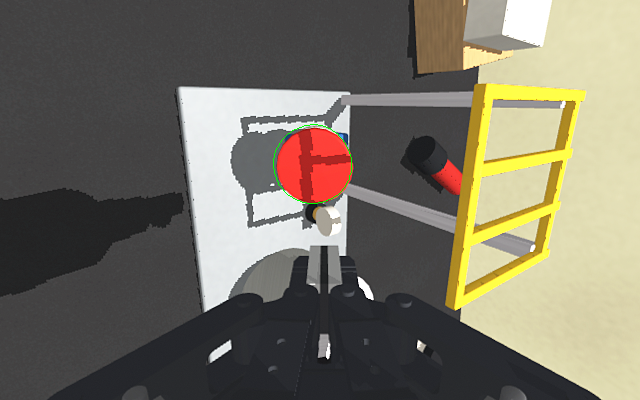

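The fitted outline hugs the red head (centre ~(313,165)); the tool is on-axis to 0.15°, 23 mm off sideways. Moving onto the axis, 20 mm clear.

>>> arm_command:
  steps: "-0.013 0.06 -0.014 0 0 0 0;0.03 0.055 -0.075 0 0 0 0;0.073 0.051 -0.137 0 0 0 0;0.1 0.048 -0.178 0 0 0 0;0.13 0.045 -0.219 0 0 0 0;0.13 0.045 -0.219 0 0 0 0;0.13 0.045 -0.219 0 0 0 0;0.13 0.045 -0.219 0 0 0 0"

```text
time: 11.5
ee_pos: [0.4115, 0.3219, 0.2763]
tool_rot: [[0.57, 0.815, -0.106], [-0.061, -0.087, -0.994], [-0.82, 0.573, -0.0]]
ft_force: [-0.6, -0.1, -0.1]
gripper_width: 0.0003
```

```bash
cat > st.py <<'E'
from pl import *
np.set_printoptions(precision=4,suppress=True)
s=env.get_state();p=np.array(s["ee_pos"]);R=np.array(s["tool_rot"]);c=np.array([.522,.308,.117]);d=p+R[:,0]*.1734-c
print(s["time"],"tip rel:",xp@d,yp@d,zp@d,"axial F",zp@np.array(s["ft_force"]),s["ft_force"])
E
python3 st.py
```

```text
11.5 tip rel: 6.332549622690628e-06 0.0021368623965970384 0.020966013604083983 axial F 0.2333020011752844 [-0.584  -0.0616 -0.1172]
```

>>> arm_command:
  steps: "0.014 -0.0015 -0.0205 0 0 0 0;0.0285 -0.003 -0.041 0 0 0 0;0.0385 -0.004 -0.0553 0 0 0 0;0.0485 -0.005 -0.0696 0 0 0 0;0.057 -0.006 -0.082 0 0 0 0;0.0613 -0.0066 -0.088 0 0 0 0;0.0613 -0.0066 -0.088 0 0 0 0"

```text
time: 12.2
ee_pos: [0.4366, 0.3195, 0.2399]
tool_rot: [[0.57, 0.815, -0.106], [-0.062, -0.086, -0.994], [-0.82, 0.573, 0.001]]
ft_force: [-5.5, -0.8, 11.0]
gripper_width: -0.0
```

```bash
python3 st.py
```

```text
12.2 tip rel: -0.0002296752317821893 0.0021187414927874232 -0.02334379314938818 axial F 12.113699365914481 [-5.5042 -0.7994 11.0153]
```

>>> arm_command:
  steps: "0.0014 0 -0.002 0 0 0 0;0.0028 0 -0.004 0 0 0 0;0.0043 0 -0.006 0 0 0 0;0.0043 0 -0.006 0 0 0 0"

```text
time: 12.6
ee_pos: [0.4381, 0.3193, 0.2377]
tool_rot: [[0.57, 0.815, -0.106], [-0.062, -0.086, -0.994], [-0.82, 0.573, 0.002]]
ft_force: [-5.9, -1.5, 10.8]
gripper_width: -0.0003
```

```bash
python3 st.py
```

```text
12.6 tip rel: -0.0002150530806889709 0.0020980827603889404 -0.025976633127122582 axial F 12.132822581579333 [-5.8583 -1.5028 10.8445]
```

Still only spring force; continue in small steps until the stop is felt.

>>> arm_command:
  steps: "0.0014 0 -0.002 0 0 0 0;0.0028 0 -0.004 0 0 0 0;0.0028 0 -0.004 0 0 0 0"

```text
time: 12.9
ee_pos: [0.4382, 0.3194, 0.2372]
tool_rot: [[0.571, 0.814, -0.106], [-0.062, -0.086, -0.994], [-0.819, 0.574, 0.002]]
ft_force: [-18.2, -4.2, 25.5]
gripper_width: -0.0005
```

>>> arm_command:
  steps: "0.0014 0 -0.002 0 0 0 0;0.0014 0 -0.002 0 0 0 0"

```text
time: 13.1
ee_pos: [0.4382, 0.3194, 0.237]
tool_rot: [[0.571, 0.814, -0.106], [-0.062, -0.086, -0.994], [-0.818, 0.575, 0.002]]
ft_force: [-26.0, -6.9, 35.2]
gripper_width: -0.0003
```

```bash
python3 st.py
```

```text
13.1 tip rel: -0.00019256774340243622 0.002223816278297674 -0.026563547194450074 axial F 43.22697829506449 [-25.9857  -6.8979  35.1913]
```

The stop is reached (force rises sharply, no movement). I'll ease the command by 1 mm and hold.

>>> arm_command:
  steps: "-0.0014 0 0.002 0 0 0 0;-0.0014 0 0.002 0 0 0 0;-0.0014 0 0.002 0 0 0 0;-0.0014 0 0.002 0 0 0 0;-0.0014 0 0.002 0 0 0 0;-0.0014 0 0.002 0 0 0 0;-0.0014 0 0.002 0 0 0 0"

```text
time: 13.8
ee_pos: [0.4382, 0.3194, 0.2372]
tool_rot: [[0.571, 0.814, -0.106], [-0.062, -0.086, -0.994], [-0.819, 0.574, 0.002]]
ft_force: [-17.6, -4.3, 26.6]
gripper_width: 0.0001
```

Still at the stop (~32 N axial), held since ≈12.8 s. Brief extra hold, then retreat along the axis.

>>> arm_command:
  steps: "0 0 0 0 0 0 0;0 0 0 0 0 0 0;-0.014 0.0015 0.0205 0 0 0 0;-0.0285 0.003 0.041 0 0 0 0;-0.05 0.0055 0.073 0 0 0 0;-0.086 0.009 0.123 0 0 0 0;-0.143 0.015 0.205 0 0 0 0;-0.2 0.022 0.287 0 0 0 0"

```text
time: 14.6
ee_pos: [0.3585, 0.3273, 0.3504]
tool_rot: [[0.567, 0.817, -0.107], [-0.064, -0.086, -0.994], [-0.821, 0.57, 0.004]]
ft_force: [-0.6, 0.7, 1.0]
gripper_width: -0.0001
```

>>> arm_command:
  steps: "0 0 0.1 0 0 0 0;0 0 0.1 0 0 0 0;0 0 0.1 0 0 0 0;0 0 0.1 0 0 0 0"

```text
time: 15.0
ee_pos: [0.3592, 0.3271, 0.3892]
tool_rot: [[0.567, 0.816, -0.108], [-0.064, -0.086, -0.994], [-0.821, 0.571, 0.003]]
ft_force: [-0.7, 0.8, -1.3]
gripper_width: 0.0001
```

```bash
python3 - <<'E'
from pl import *
s=env.get_state();print(s["time"],s["ee_pos"],s["ft_force"])
c=np.array([.522,.308,.117]);t=np.linspace(0,2*np.pi,90)
disc=np.c_[.525+.068*np.cos(t),.125+.068*np.sin(t),0*t+.106]
out=[]
for cam,(x,y,w,h) in(("scene",(330,130,120,120)),("top",(190,160,120,120))):
    im=snap(cam,"k_%s.png"%cam)[y:y+h,x:x+w,::-1]
    im=cv2.resize(im,(400,400),interpolation=cv2.INTER_CUBIC);k=400/w
    for q,col in((hull(cam,c),(0,255,0)),(w2px(cam,disc),(0,0,255))):
        cv2.polylines(im,[((q-[x,y]+.5)*k).astype(np.int32)],True,col,1)
    out.append(im)
cv2.imwrite("pics/k.png",np.hstack(out))
for n in("oil_filter","bearing","jar"): print(n,[(np.round(r["extent"]),round(r["conf"],2)) for r in finder.recognise("top",n)[:1]])
E
```

```text
15.0 [0.35922513 0.32712634 0.38921947] [-0.67194719  0.84073425 -1.26276713]
oil_filter [(array([423., 205., 450., 230.]), 0.71)]
bearing [(array([363., 165., 391., 189.]), 0.72)]
jar [(array([327., 139., 348., 166.]), 0.75)]
```

View pics/k.png

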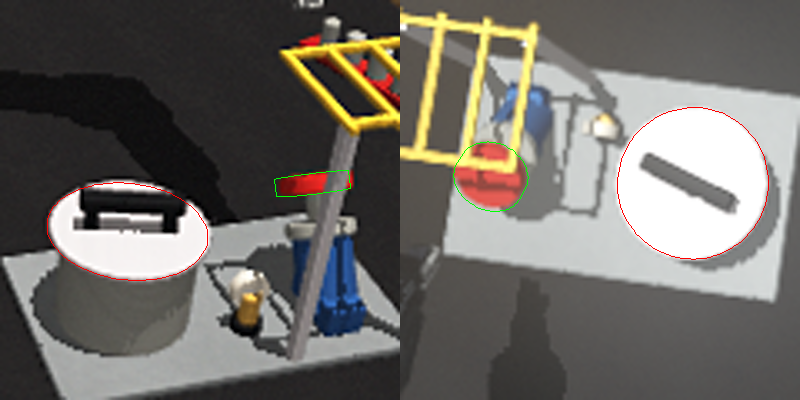

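The lid disc matches the seated-height outline in both views (scene ~(128,231), top ~(693,183)), and the plunger head is back at its rest outline. The bystanders are unmoved and the robot is clear.

```bash
python3 -c "
from plant import env; print(env.hand_in())"
```

```text
the job is handed in; nothing more can be done
None
```

The job is done and handed in at about 15 s of the 48 s allowed.

- **Lid:** I gripped it by its handle and lowered it slowly onto the pot. Contact came at the expected seated height, and I pressed it down with about 14 N before letting go.
- **Plunger:** With the lid on, I pushed the plunger along its leaning axis with the closed fingertips until it stopped. I held it there for about 1.2 s, then backed straight out along the axis.

**Last checks:**
- **Lid:** it matches the outline of a fully seated lid in both fixed cameras.
- **Plunger:** the head is back at its rest position.
- **Bystanders:** the filter, bearing and jar are within about 3 px of where they started, which is the detector's normal scatter.
- **Robot:** it was clear of everything, at about 0.39 m.

**One doubtful point:** the force on the fingertips briefly read about 43 N at the stop, and I eased it to about 32 N within 0.1 s. The wrist limit is 120 N. The 40 N limit is stated for the arm and the gripper's body, and as far as I can tell only the fingertips were touching.

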